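Fit the dial plate on the indexer and bring it to its home stop

TASK

Change over the small rotary indexer: pick the dial plate up by its square boss, lower it over the hub's centre spigot and, pressing only lightly, turn it until the four studs find its four holes, then slide it down fully home on the hub. Then turn plate and hub clockwise (seen from above) until the plate's dog rests against the head of the stop screw, and let go. Nothing may be forced at any time, and the small turned parts on the bench stay where they are.

Things in the scene. Friction and masses are not known exactly. Their poses are not given: they have to be found in the camera images.
- plate_center (a point): Dial plate, loose, 0.3 to 0.5 kg, lying flat, boss up: an aluminium disc 120 mm across, 8 mm thick, with a square steel boss on its middle, 30 x 30 mm (edges rounded 3 mm), 34 mm tall: 42 mm over all. This point is on its axis, half-way up, 21 mm above the underside. z up along the bore, x towards the dog; the boss's flats face +-x and +-y.
- plate_underside (a point): Centre of the dial plate's underside, axes as plate_center. A 19 mm bore runs right through disc and boss. Four 11 mm through holes lie on a 56 mm circle at 45, 135, 225, 315 degrees from the plate's x; half-round nests are cut in the rim on the same lines.
- dog_face (a point): Centre of the working face of the plate's dog, a flat tongue 14 mm wide and 8 mm thick that sticks out of the rim along the plate's +x to 74 mm from the centre (the only one). At (67.5, -7) mm in the plate's x, y, 4 mm above the underside: the side that leads when turning clockwise seen from above.
- indexer: Rotary indexer, fixed: grey housing 110 x 110 mm on a 146 x 104 mm foot. Origin on the bench under the hub's axis; x, y along its sides, z up. On top is the hub, a round flange 98 mm across with a spigot and four studs. Drive off; a brake drag of 0.3 N m holds the hub: it stands still while the plate slides round on the stud tips at under about 10 N; pressed harder it is dragged along.
- hub_seat (a point): Centre of the hub's flat top (the seat), 76 mm above the bench; axes as the indexer's, not turning with the hub. With the plate home, plate_underside is here. The hub then turns with the plate, either way.
- spigot_tip (a point): Top centre of the hub's spigot, 28 mm above the seat: 17 mm thick, its top 8 mm tapering to 9 mm. The plate's bore meets it before the studs. Axes as the indexer's.
- stud_circle (a point): On the hub's axis at the height of the stud tips, 16 mm above the seat. The four studs, 8 mm thick (tips flat, edges just broken), stand 90 degrees apart on a 56 mm circle. This frame does NOT turn with them: one stud stands somewhere from 57 to 120 degrees from the indexer's x axis, to be found by feel or sight. The plate rests on the tips until holes and studs match to about 3 degrees.
- stop_face (a point): Centre of the stop screw's head (10 mm across), facing the indexer's -x; it sits at (7, 67.5, 80) mm in the indexer's axes, in a steel post (17 to 33 mm in x, 63 to 80 in y, 94 tall). At home the plate's x lies along the indexer's +y and dog_face is here. Fit the plate with the dog counter-clockwise of +y: on the studs it then has 12 to 75 degrees left to turn clockwise.
- bowl_feeder: obstacle: the fixed vibratory bowl to the robot's left, in the robot's frame x 0.40 to 0.68, y 0.05 to 0.35, up to 0.26 m high; beyond it an aluminium column (x 0.41 to 0.55, y 0.20 to 0.76, 0.88 m high) and a sorting line. Swing past them with the arm drawn in.
- toggle_clamp_nest: obstacle: a fixed toggle clamp, x 0.56 to 0.64, y -0.11 to 0.03, up to 0.15 m high in the robot's frame
- stepped_shaft: bystander: a slim stepped steel shaft, 17 mm thick and 80 mm tall, standing on the bench; origin at the centre of its foot, z along it
- bush_long: bystander: a steel bush with a collar, 26 mm across, 45 mm tall, standing on the bench; origin at the centre of its foot
- ring_steel: bystander: a steel ring 36 mm across, 12 mm high, lying flat on the bench; origin at the centre of its underside

How it is judged:
On the way:
1. the dial plate is down flat on the hub, on the spigot and all four studs (z of plate_center in the frame of indexer between 0.0945 and 0.0985 m and horizontal distance between plate_center and hub_seat below 0.003 m and angle between plate_center's own z axis and vertical below 0.05 rad), for 0.2 s.
At the end, for the whole second after the job is handed in: The dial plate lies flat on the hub's seat on all four studs (underside within 1.5 mm of the seat, centred within 3 mm, level within 3 degrees) and its dog face is within 4 mm of the stop screw's head; plate released (all of step 1 and distance between dog_face and stop_face below 0.004 m); the robot touches nothing.
It fails at once if the dial plate is pressed or knocked against the indexer (hub, studs, stop) with more than 50 N (contact force between dial_plate and indexer above 50 N).
It fails at once if the shaft, the long bush or the ring is moved more than 20 mm (distance of any of stepped_shaft, bush_long, ring_steel from where it was at the start of the episode above 0.02 m).
It also fails if it takes over 72 s, if anything falls off the work surface, if the arm or the gripper's body presses on something with over 40 N, if the wrist force passes 120 N, or if a joint passes its speed limit or range.

ROBOT

A 7-joint arm with a two-finger parallel gripper is mounted at the origin on a cart in front of the work surface, level with it; the furniture and walls round the work are solid. World frame = base frame: x ahead of the robot, y to its left, z up, the work surface at z = 0. Lengths are in m, angles in rad, forces in N, time in s.
With the tool pointing down it reaches from about 0.425 to 0.825 m from the base axis. Payload 3.6 kg.
Tool frame: the origin (TCP) lies at the very end of the fingers, on their centre line; the grasp point (between the pads) lies 19 mm behind it; z points along the fingers, y is the line along which they close (so a half turn about z gives the same grasp; the last joint's range is limited). The gripper opens to 93 mm and grips with 3 to 60 N. Pads are 15 mm wide; open, the fingers measure 128 mm over their backs; the gripper's body (75 mm by 188 mm) begins 65 mm behind the grasp point.
Start: joints at [1.107, 0.615, -0.013, 1.423, 0.008, 1.103, -0.04], TCP at [0.276, -0.589, 0.219] pointing down, gripper open.
Joint ranges: [-3.12, 3.12], [-0.3, 2.06], [-1.34, 1.32], [0.26, 2.42], [-1.36, 4.5], [0.01, 1.98], [-2.84, 2.84]. Speed limits (rad/s): [2.79, 2.79, 3.14, 3.14, 3.14, 3.14, 3.14].

INTERFACE

Orientations are given as a rotation vector (axis times angle).
In Python, from station import * gives the robot as it stands.
- The arm moves only by the tool carry_out, never from a script. Its arguments are lists of equal length, an entry for each row: "delta_pos": the shift along the tool's x, y, z in units of 30 mm (1.0 is 30 mm), a list of three; "rot": the turn, a rotation vector about the tool's x, y, z in units of 5 degrees (1.0 is 5 degrees), a list of three. In form: {"delta_pos": [[dx, dy, dz], ...], "rot": [[ax, ay, az], ...]}. A call has 1 to 20 rows; each row is the pose to reach, as a shift and turn from the pose commanded when the call began, along the tool's axes at that moment; what a row does not reach only later rows make up. A row lasts 1/12 s, in which the tool goes at most 41.7 mm and 7.16 degrees, less where a joint would pass 70% of its speed; a pose out of reach is approached as far as the arm can. A call with a gripper value outside its range is refused whole. "gripper" is the finger opening in mm, from 0 to 93, set as the call begins (left out, the last holds). The fingers move at their own pace and stop on an object; the grip force is fixed at half the most. Time passes only in rows, so rows that repeat a pose let the fingers close. It gives the time, the measured TCP pose, the force, the opening and the grip force at its end, in the units of the state.
- state(): the state, without advancing time (a new reading comes with each control period).
- snapshot(name): name is "side" or "top"; returns a dict with "image" (420x560x3 uint8, red, green, blue), "K" (3x3 intrinsics, pixels), "cam_to_world" (4x4, takes a point from camera to world coordinates). Camera axes: x right, y down, z forward; pixel columns grow to the right and rows downward; lengths in m; the calibration is good to about 2 mm. A picture is of the moment at which its call begins. There is no depth.
- job_done(): hands the job in; it is judged then, once.
The state is a dict: "clock": time; "joints": joint angles; "joint_velocities": joint speeds; "joint_torque": joint torques, N m; "eef_pos": TCP position; "ee_rot": TCP orientation; "wrist_force": force on the tool from outside, world axes, zero at the start; "torque": the same for the moment, N m; "finger_gap": finger opening in m; "gripper_force": force on a finger pad.
Only numpy, scipy, OpenCV 4.12 (cv2) and the standard library are available. Lean on these libraries where they do the work, as an engineer would, in place of code of your own. Each camera call takes 0.05 s, during which the arm holds its last target. There are 200 camera calls.

## Working session

There is one attempt and no reset: what is moved stays moved. The work goes in short steps, Python scripts to look and compute and a tool call to move; the robot and the scene stay as the last step left them, time stands still between calls to the robot, and variables do not carry over. Pictures are saved under pics/ and viewed, at most 10 in all, crops included, and the job is handed in when it is done.

Besides the shell and the picture viewer there is one more tool, called after "Call:" as a command line: name --argument value ..., lists and objects as JSON in quotes. carry_out: Moves the arm, as the interface text tells. Its arguments: {"type":"object","properties":{"delta_pos":{"type":"array"},"rot":{"type":"array"},"gripper":{"type":"number"}},"required":["delta_pos","rot"]}

```bash
ls; mkdir -p pics; python3 - <<'E'
from station import *
import cv2,numpy as np
s=state();print({k:np.round(v,3) for k,v in s.items()})
ims=[]
for n in("side","top"):
    d=snapshot(n);cv2.imwrite(f"pics/{n}0.png",d["image"][:,:,::-1]);np.savez(f"pics/{n}0.npz",**d)
    print(n,np.round(d["K"],1).tolist(),np.round(d["cam_to_world"],3).tolist())
E
```

```text
pics
{'clock': np.float64(0.0), 'joints': array([ 1.106,  0.616, -0.013,  1.425,  0.008,  1.103, -0.04 ]), 'joint_velocities': array([ 0.002,  0.   , -0.001, -0.   , -0.001, -0.   , -0.001]), 'joint_torque': array([-0.0000e+00, -4.5894e+01,  2.0900e-01, -1.6575e+01, -6.1000e-02,
        2.0000e-02,  0.0000e+00]), 'eef_pos': array([ 0.275, -0.588,  0.217]), 'ee_rot': array([-3.064e+00, -6.820e-01,  1.000e-03]), 'wrist_force': array([-0.781, -0.16 , -0.106]), 'torque': array([-0.049, -0.004, -0.028]), 'gripper_force': np.float64(0.0), 'finger_gap': np.float64(0.093)}
side [[459.2, 0.0, 271.9], [0.0, 459.2, 214.4], [0.0, 0.0, 1.0]] [[1.0, 0.003, 0.021, 0.481], [-0.014, -0.649, 0.76, -0.78], [0.016, -0.761, -0.649, 0.677], [0.0, 0.0, 0.0, 1.0]]
top [[395.2, 0.0, 280.5], [0.0, 395.2, 206.1], [0.0, 0.0, 1.0]] [[0.136, -0.969, 0.207, 0.322], [-0.991, -0.134, 0.024, -0.087], [0.004, -0.209, -0.978, 0.916], [0.0, 0.0, 0.0, 1.0]]
```

View pics/top0.png

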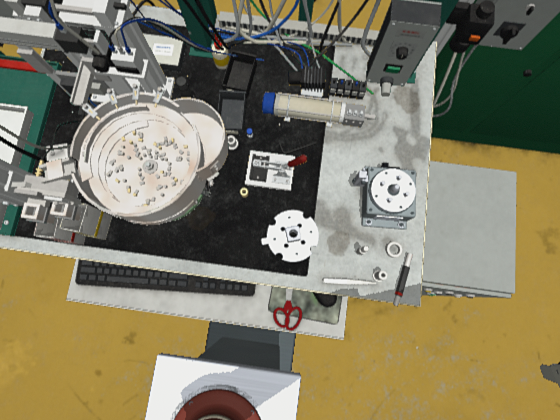

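View pics/side0.png

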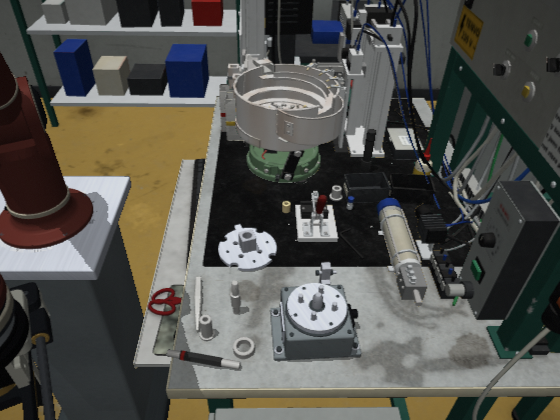

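```bash
python3 - <<'E'
import cv2,numpy as np
t=cv2.imread("pics/top0.png");s=cv2.imread("pics/side0.png")
c=lambda im,x,y:cv2.resize(im[y:y+60,x:x+80],(400,300),interpolation=cv2.INTER_CUBIC)
cv2.imwrite("pics/m0.png",np.vstack([np.hstack([c(t,252,206),c(t,350,160)]),np.hstack([c(s,208,218),c(s,278,275)])]))
E
```

```text
(no output)
```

View pics/m0.png

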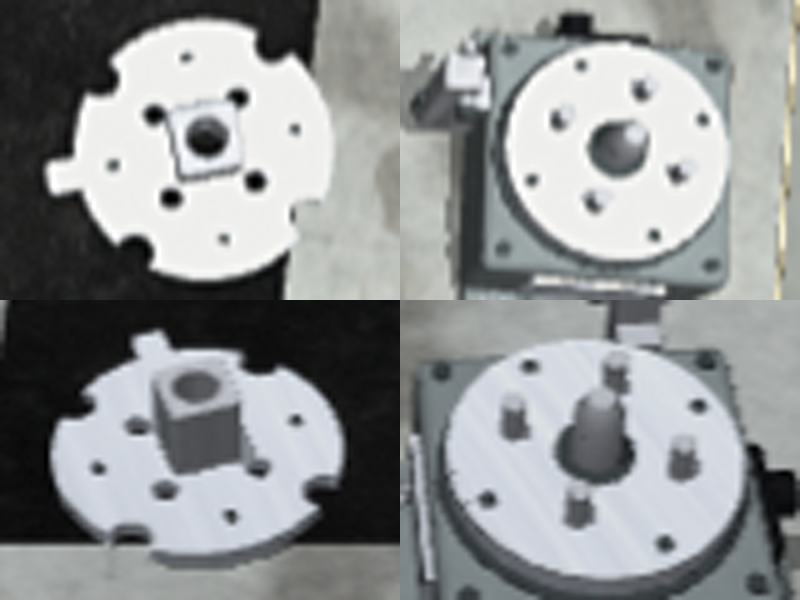

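```bash
cat > h.py <<'E'
import cv2,numpy as np
from scipy.spatial.transform import Rotation as R
def ray(d,p,z):
    M=d["cam_to_world"];v=M[:3,:3]@np.linalg.solve(d["K"],[p[0],p[1],1]);o=M[:3,3]
    return (o+v*(z-o[2])/v[2])[:2]
def mos(d,x0,y0,pts,z):  # 5x crop pixel -> world at height z
    return np.array([ray(d,((x+.5)/5-.5+x0,(y+.5)/5-.5+y0),z) for x,y in pts])
def ang(c,p): return np.degrees(np.arctan2(*(p-c)[::-1]))
E
python3 - <<'E'
from h import *
t=np.load("pics/top0.npz");s=np.load("pics/side0.npz")
np.set_printoptions(precision=4,suppress=True)
def four(n,P):
    c=P.mean(0);print(n,c,"r",np.linalg.norm(P-c,axis=1),"ang",[round(ang(c,p),1) for p in P])
four("plate holes top",mos(t,252,206,[(154,113),(238,97),(256,181),(172,198)],.008))
print("dog tip",mos(t,252,206,[(57,178)],.008),"bore",mos(t,252,206,[(207,136)],.042))
print("boss corners",mos(t,252,206,[(168,107),(231,97),(243,166),(181,178)],.042))
four("plate holes side",mos(s,208,218,[(138,126),(258,167),(165,190)]and[(138,126),(165,190),(258,167)],.008))
print("bore",mos(s,208,218,[(196,87)],.042),"dog",mos(s,208,218,[(150,38)],.008))
four("studs top",mos(t,350,160,[(246,83),(165,112),(285,166),(202,195)],.092))
print("spig",mos(t,350,160,[(235,132)],.104))
four("studs side",mos(s,278,275,[(115,99),(217,56),(284,140),(178,188)],.092))
print("spig",mos(s,278,275,[(201,98)],.104))
# flange small holes
four("fl top",mos(t,350,160,[(181,65),(303,119),(255,235),(132,180)],.076))
four("fl side",mos(s,278,275,[(130,67),(299,105),(266,243),(88,198)],.076))
# housing corner holes
print("housing screws top",mos(t,350,160,[(110,48),(313,65),(312,265),(103,248)],.064))
print("housing screws side",mos(s,278,275,[(41,71),(308,58)],.064))
# bystanders
for n,p in dict(shaft=(236,312),bush=(205,338),ring=(243,347)).items(): print(n,ray(s,p,0))
E
```

```text
plate holes top [ 0.4504 -0.1014] r [0.0285 0.0281 0.0282 0.0282] ang [np.float64(63.8), np.float64(-25.7), np.float64(-116.1), np.float64(154.8)]
dog tip [[ 0.4269 -0.0356]] bore [[ 0.4507 -0.1011]]
boss corners [[ 0.4613 -0.0821]
 [ 0.4696 -0.1095]
 [ 0.4395 -0.1187]
 [ 0.4304 -0.0921]]
plate holes side [ 0.4458 -0.1083] r [0.0293 0.0188 0.0295] ang [np.float64(135.8), np.float64(-116.3), np.float64(-7.0)]
bore [[ 0.45   -0.1004]] dog [[ 0.4275 -0.0328]]
studs top [ 0.5711 -0.3045] r [0.0273 0.0278 0.0281 0.0273] ang [np.float64(-15.7), np.float64(72.3), np.float64(-107.7), np.float64(163.7)]
spig [[ 0.5711 -0.3056]]
studs side [ 0.5706 -0.304 ] r [0.0279 0.0282 0.0281 0.0286] ang [np.float64(162.0), np.float64(72.3), np.float64(-17.2), np.float64(-108.1)]
spig [[ 0.5704 -0.305 ]]
fl top [ 0.5708 -0.3062] r [0.041  0.0409 0.0409 0.0409] ang [np.float64(27.8), np.float64(-62.4), np.float64(-152.3), np.float64(117.7)]
fl side [ 0.5709 -0.3041] r [0.0406 0.0412 0.0411 0.0409] ang [np.float64(118.1), np.float64(27.9), np.float64(-62.3), np.float64(-152.7)]
housing screws top [[ 0.6148 -0.2575]
 [ 0.6193 -0.3488]
 [ 0.5276 -0.3545]
 [ 0.5226 -0.2626]]
housing screws side [[ 0.5222 -0.2598]
 [ 0.6156 -0.254 ]]
shaft [ 0.434 -0.26 ]
bush [ 0.3832 -0.3151]
ring [ 0.4492 -0.3332]
```

The top and side views agree:
- **Plate:** about (0.450, -0.101), with the dog at 109°. In the top view the plate centre is near pixel (293, 234).
- **Hub:** about (0.571, -0.305), with a stud at 72.5° in world axes. In the top view the spigot is near pixel (397, 186).
- **Indexer:** yaw is about 3°.

I'll grasp with the tool y axis at -70.8°.

```bash
cat >> h.py <<'E'
def need(pos,yang,s):
    """tool shift (30 mm units) and turn (5 deg units) from state s to pos, tool z down, tool y at yang deg"""
    Rt=R.from_rotvec(s["ee_rot"]); y=np.radians(yang)
    Y=np.array([np.cos(y),np.sin(y),0]);Z=np.array([0,0,-1.]);X=np.cross(Y,Z)
    Rg=R.from_matrix(np.c_[X,Y,Z])
    print("shift",np.round(Rt.inv().apply(np.array(pos)-s["eef_pos"])/.03,3),"turn",np.round((Rt.inv()*Rg).as_rotvec(degrees=True)/5,3))
def show(s):
    y=R.from_rotvec(s["ee_rot"]).as_matrix(); print("t %.2f pos"%s["clock"],np.round(s["eef_pos"],4),"yang %.2f"%np.degrees(np.arctan2(y[1,1],y[0,1])),"tilt",np.round(y[:2,2],4),"F",np.round(s["wrist_force"],2),"M",np.round(s["torque"],2),"gap %.4f g %.1f"%(s["finger_gap"],s["gripper_force"]))
E
python3 - <<'E'
from station import *
from h import *
s=state();show(s);need([.4503,-.101,.10],-70.8,s)
E
```

```text
t 0.10 pos [ 0.2753 -0.5881  0.2176] yang -64.92 tilt [-0.001   0.0021] F [0.25 0.61 0.15] M [-0.    0.03 -0.  ] gap 0.0930 g 0.0
shift [ 12.168 -12.221   3.948] turn [-0.027  0.002  1.177]
```

Call:
carry_out --delta_pos '[[0.4, -0.4, 0], [1.2, -1.2, 0], [2.1, -2.1, 0], [3, -3, 0], [3.9, -3.9, 0], [4.8, -4.8, 0], [5.7, -5.7, 0], [6.6, -6.6, 0], [7.5, -7.5, 0], [8.4, -8.4, 0], [9.3, -9.3, 0.3], [10.2, -10.2, 0.8], [11, -11.1, 1.5], [11.7, -11.7, 2.2], [12.1, -12.1, 3], [12.17, -12.22, 3.6], [12.17, -12.22, 3.95], [12.17, -12.22, 3.95], [12.17, -12.22, 3.95]]' --rot '[[0, 0, 0], [0, 0, 0.1], [0, 0, 0.2], [0, 0, 0.3], [0, 0, 0.4], [0, 0, 0.5], [0, 0, 0.6], [0, 0, 0.7], [0, 0, 0.8], [0, 0, 0.9], [0, 0, 1], [0, 0, 1.1], [0, 0, 1.18], [0, 0, 1.18], [0, 0, 1.18], [0, 0, 1.18], [0, 0, 1.18], [0, 0, 1.18], [0, 0, 1.18]]' --gripper 70

```text
clock: 1.68
eef_pos: [0.4504, -0.1018, 0.0998]
ee_rot: [-3.097, -0.523, 0.002]
wrist_force: [0.6, -0.3, -0.4]
finger_gap: 0.0703
gripper_force: 0.0
```

```bash
python3 - <<'E'
from station import *
from h import *
d=snapshot("side");cv2.imwrite("pics/s1.png",cv2.resize(d["image"][120:300,160:400,::-1],(800,600)))
s=state();show(s);need([.4503,-.101,.016],-70.8,s)
E
```

```text
t 1.73 pos [ 0.4509 -0.1022  0.1004] yang -70.85 tilt [ 0.0002 -0.0002] F [0.69 0.09 0.96] M [-0.    0.05 -0.03] gap 0.0702 g 0.0
shift [-0.008 -0.046  2.815] turn [ 0.003 -0.001 -0.01 ]
```

View pics/s1.png

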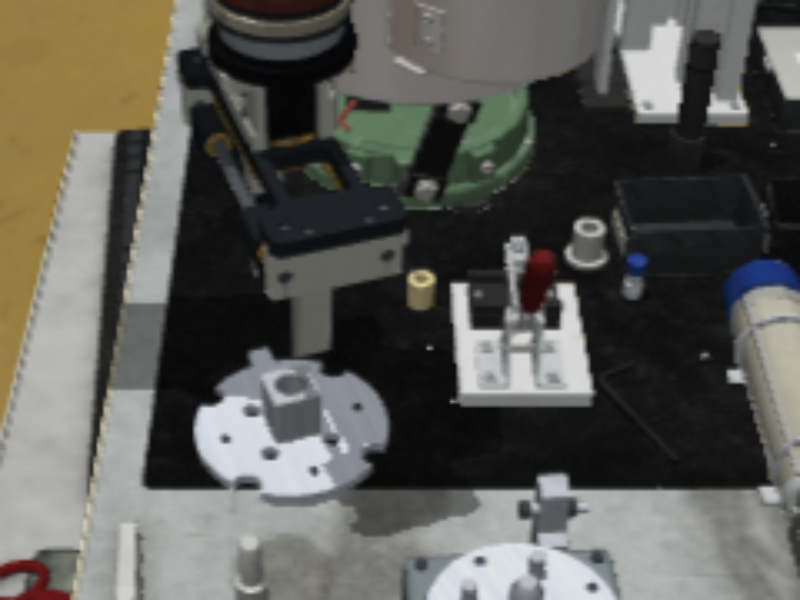

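The gripper stands above the boss (about (291, 405) in the crop) with the fingers clear either side. I'll descend and grip.

Call:
carry_out --delta_pos '[[0, -0.03, 0.5], [0, -0.03, 1.2], [0, -0.03, 1.9], [0, -0.03, 2.4], [0, -0.03, 2.7], [0, -0.03, 2.8], [0, -0.03, 2.8]]' --rot '[[0, 0, 0], [0, 0, 0], [0, 0, 0], [0, 0, 0], [0, 0, 0], [0, 0, 0], [0, 0, 0]]'

```text
clock: 2.32
eef_pos: [0.4508, -0.1013, 0.0163]
ee_rot: [3.098, 0.523, 0.0]
wrist_force: [0.1, -0.1, 0.4]
finger_gap: 0.07
gripper_force: 0.0
```

Call:
carry_out --delta_pos '[[0, 0, 0], [0, 0, 0], [0, 0, 0], [0, 0, 0], [0, 0, 0], [0, 0, 0], [0, 0, 0], [0, 0, 0], [0, 0, 0], [0, 0, 0]]' --rot '[[0, 0, 0], [0, 0, 0], [0, 0, 0], [0, 0, 0], [0, 0, 0], [0, 0, 0], [0, 0, 0], [0, 0, 0], [0, 0, 0], [0, 0, 0]]' --gripper 0

```text
clock: 3.15
eef_pos: [0.4507, -0.1012, 0.0163]
ee_rot: [3.097, 0.523, 0.001]
wrist_force: [0.8, -0.3, 1.8]
finger_gap: 0.0301
gripper_force: 30.0
```

```bash
python3 - <<'E'
from station import *
from h import *
s=state();show(s);need([.571,-.305,.21],-62.4,s)
E
```

```text
t 3.15 pos [ 0.4507 -0.1012  0.0163] yang -70.82 tilt [ 0.0004 -0.0002] F [ 0.82 -0.3   1.78] M [-0.1  -0.04 -0.02] gap 0.0301 g 30.0
shift [ 1.558  7.737 -6.453] turn [ 0.004 -0.004 -1.685]
```

Call:
carry_out --delta_pos '[[0, 0, -0.3], [0, 0, -1], [0, 0, -2], [0, 0, -3], [0, 0, -4], [0.1, 0.5, -5], [0.3, 1.3, -5.2], [0.5, 2.3, -5.2], [0.7, 3.4, -5.2], [0.9, 4.5, -5.2], [1.15, 5.6, -5.2], [1.35, 6.6, -5.2], [1.5, 7.3, -5], [1.55, 7.65, -4.7], [1.56, 7.74, -4.3], [1.56, 7.74, -4.12], [1.56, 7.74, -4.12], [1.56, 7.74, -4.12]]' --rot '[[0, 0, 0], [0, 0, 0], [0, 0, 0], [0, 0, 0], [0, 0, 0], [0, 0, -0.2], [0, 0, -0.4], [0, 0, -0.6], [0, 0, -0.8], [0, 0, -1], [0, 0, -1.2], [0, 0, -1.4], [0, 0, -1.6], [0, 0, -1.68], [0, 0, -1.68], [0, 0, -1.68], [0, 0, -1.68], [0, 0, -1.68]]'

```text
clock: 4.65
eef_pos: [0.5701, -0.3021, 0.1388]
ee_rot: [-3.047, -0.752, 0.003]
wrist_force: [0.7, -0.3, -5.2]
finger_gap: 0.0301
gripper_force: 30.0
```

```bash
python3 - <<'E'
from station import *
from h import *
a=snapshot("side");b=snapshot("top")
for n,d in(("side1",a),("top1",b)): np.savez(f"pics/{n}.npz",**d)
c=lambda d,x,y:cv2.resize(d["image"][y:y+120,x:x+80,::-1],(400,600),interpolation=cv2.INTER_CUBIC)
cv2.imwrite("pics/m1.png",np.hstack([c(a,278,215),c(b,350,140)]))
s=state();show(s)
E
```

```text
t 4.75 pos [ 0.5713 -0.3033  0.1404] yang -62.30 tilt [0.0005 0.0007] F [-0.53  0.01 -4.28] M [ 0.01 -0.08 -0.02] gap 0.0297 g 30.0
```

View pics/m1.png

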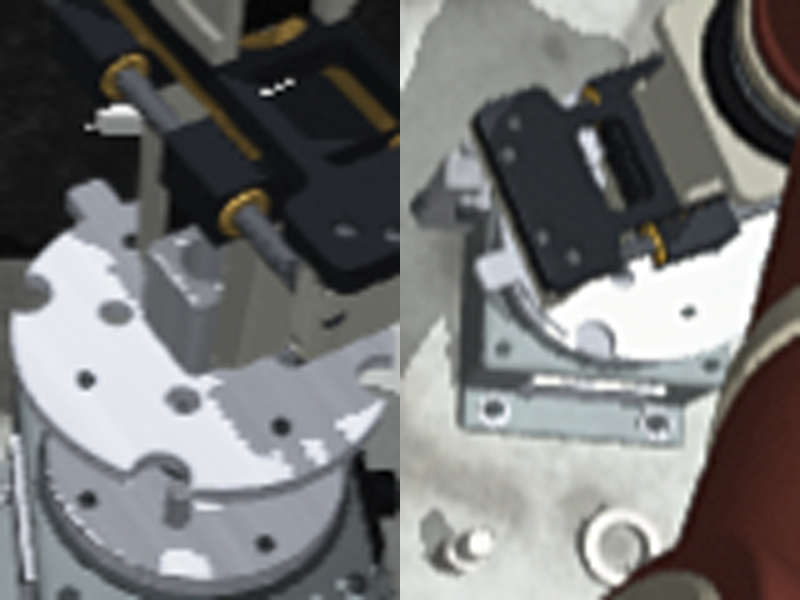

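```bash
python3 - <<'E'
from station import *
from h import *
np.set_printoptions(precision=4,suppress=True)
a=np.load("pics/side1.npz");z=.1322
P=mos(a,278,215,[(130,241),(281,428),(117,313),(182,401),(87,379),(182,437) and (87,379)],z)
print(P[:5]);print("mid",P[:2].mean(0),"axis ang",ang(P[1],P[0]),"len",np.linalg.norm(P[0]-P[1]))
d=P[3]-P[2];print("holes dist",np.linalg.norm(d),"centre",P[2:4].mean(0)+np.array([-d[1],d[0]])/2,"ang",ang(P[2],P[3])+90+45)
s=state();need([.571,-.305,.12],-62.4,s)
E
```

```text
[[ 0.5487 -0.2629]
 [ 0.589  -0.3399]
 [ 0.5425 -0.294 ]
 [ 0.5601 -0.3295]
 [ 0.5316 -0.3209]]
mid [ 0.5689 -0.3014] axis ang 117.64085031548251 len 0.08694110222297745
holes dist 0.0395946423385062 centre [ 0.569 -0.303] ang 71.33565363266467
shift [-0.035  0.047  0.678] turn [-0.005 -0.008  0.02 ]
```

Call:
carry_out --delta_pos '[[0, 0.05, 0], [0, 0.05, 0.2], [0, 0.05, 0.4], [0, 0.05, 0.55], [0, 0.05, 0.65], [0, 0.05, 0.75], [0, 0.05, 0.8], [0, 0.05, 0.8]]' --rot '[[0, 0, 0], [0, 0, 0], [0, 0, 0], [0, 0, 0], [0, 0, 0], [0, 0, 0], [0, 0, 0], [0, 0, 0]]'

```text
clock: 5.42
eef_pos: [0.5715, -0.3061, 0.1152]
ee_rot: [-3.05, -0.749, 0.001]
wrist_force: [-0.1, -0.7, -4.3]
finger_gap: 0.0298
gripper_force: 30.0
```

```bash
python3 - <<'E'
from station import *
from h import *
show(state())
E
```

```text
t 5.42 pos [ 0.5715 -0.3061  0.1152] yang -62.42 tilt [-0.0009  0.0005] F [-0.11 -0.69 -4.29] M [-0.02  0.01  0.05] gap 0.0298 g 30.0
```

Call:
carry_out --delta_pos '[[0, -0.04, 0], [0, -0.04, 0], [0, -0.04, 0.05], [0, -0.04, 0.1], [0, -0.04, 0.15], [0, -0.04, 0.15], [0, -0.04, 0.15]]' --rot '[[0, 0, 0], [0, 0, 0], [0, 0, 0], [0, 0, 0], [0, 0, 0], [0, 0, 0], [0, 0, 0]]'

```text
clock: 6.0
eef_pos: [0.5711, -0.3053, 0.1111]
ee_rot: [-3.051, -0.749, 0.0]
wrist_force: [0.3, -1.0, -5.3]
finger_gap: 0.0299
gripper_force: 30.0
```

```bash
python3 - <<'E'
from station import *
from h import *
show(state());snapshot("top");show(state())
E
```

```text
t 6.00 pos [ 0.5711 -0.3053  0.1111] yang -62.42 tilt [-0.0002  0.    ] F [ 0.25 -0.99 -5.32] M [-0.04 -0.05  0.03] gap 0.0299 g 30.0
t 6.05 pos [ 0.5711 -0.3052  0.1112] yang -62.42 tilt [-0.0001  0.    ] F [ 0.37 -0.43 -5.18] M [-0.03 -0.04  0.  ] gap 0.0296 g 30.0
```

Call:
carry_out --delta_pos '[[0, 0, 0.03], [0, 0, 0.06], [0, 0, 0.09], [0, 0, 0.12], [0, 0, 0.14], [0, 0, 0.14], [0, 0, 0.14]]' --rot '[[0, 0, 0], [0, 0, 0], [0, 0, 0], [0, 0, 0], [0, 0, 0], [0, 0, 0], [0, 0, 0]]'

```text
clock: 6.63
eef_pos: [0.5711, -0.3053, 0.107]
ee_rot: [3.051, 0.749, -0.0]
wrist_force: [0.1, -1.1, -5.0]
finger_gap: 0.0298
gripper_force: 30.0
```

```bash
python3 - <<'E'
from station import *
from h import *
show(state())
E
```

```text
t 6.63 pos [ 0.5711 -0.3053  0.107 ] yang -62.42 tilt [ 0.     -0.0001] F [ 0.05 -1.05 -5.  ] M [-0.14 -0.02  0.03] gap 0.0298 g 30.0
```

Call:
carry_out --delta_pos '[[0, 0, 0.02], [0, 0, 0.04], [0, 0, 0.06], [0, 0, 0.08], [0, 0, 0.08], [0, 0, 0.08]]' --rot '[[0, 0, 0], [0, 0, 0], [0, 0, 0], [0, 0, 0], [0, 0, 0], [0, 0, 0]]'

```text
clock: 7.13
eef_pos: [0.5712, -0.3053, 0.1046]
ee_rot: [3.051, 0.749, 0.0]
wrist_force: [-0.3, -0.0, -5.0]
finger_gap: 0.0299
gripper_force: 30.0
```

```bash
python3 - <<'E'
from station import *
from h import *
show(state())
E
```

```text
t 7.13 pos [ 0.5712 -0.3053  0.1046] yang -62.42 tilt [ 0.0001 -0.0001] F [-0.33 -0.04 -5.  ] M [-0.22 -0.05  0.  ] gap 0.0299 g 30.0
```

Call:
carry_out --delta_pos '[[0, 0, 0.03], [0, 0, 0.07], [0, 0, 0.11], [0, 0, 0.15], [0, 0, 0.18], [0, 0, 0.18]]' --rot '[[0, 0, 0], [0, 0, 0], [0, 0, 0], [0, 0, 0], [0, 0, 0], [0, 0, 0]]'

```text
clock: 7.63
eef_pos: [0.5711, -0.3053, 0.099]
ee_rot: [3.051, 0.749, -0.0]
wrist_force: [-0.2, -0.6, -4.5]
finger_gap: 0.0298
gripper_force: 30.0
```

```bash
python3 - <<'E'
from station import *
from h import *
show(state())
E
```

```text
t 7.63 pos [ 0.5711 -0.3053  0.099 ] yang -62.42 tilt [-0.     -0.0001] F [-0.22 -0.55 -4.49] M [-0.29 -0.06 -0.  ] gap 0.0298 g 30.0
```

Call:
carry_out --delta_pos '[[0, 0, 0.03], [0, 0, 0.07], [0, 0, 0.11], [0, 0, 0.14], [0, 0, 0.17], [0, 0, 0.19], [0, 0, 0.19], [0, 0, 0.19]]' --rot '[[0, 0, 0], [0, 0, 0], [0, 0, 0], [0, 0, 0], [0, 0, 0], [0, 0, 0], [0, 0, 0], [0, 0, 0]]'

```text
clock: 8.3
eef_pos: [0.5712, -0.3053, 0.0934]
ee_rot: [3.051, 0.749, 0.0]
wrist_force: [0.4, -1.0, -4.9]
finger_gap: 0.0299
gripper_force: 30.0
```

```bash
python3 - <<'E'
from station import *
from h import *
show(state())
E
```

```text
t 8.30 pos [ 0.5712 -0.3053  0.0934] yang -62.42 tilt [ 0.     -0.0001] F [ 0.39 -0.96 -4.91] M [-0.42 -0.13 -0.01] gap 0.0299 g 30.0
```

Call:
carry_out --delta_pos '[[0, 0, 0.01], [0, 0, 0.02], [0, 0, 0.03], [0, 0, 0.04], [0, 0, 0.04], [0, 0, 0.04]]' --rot '[[0, 0, 0], [0, 0, 0], [0, 0, 0], [0, 0, 0], [0, 0, 0], [0, 0, 0]]'

```text
clock: 8.8
eef_pos: [0.5712, -0.3053, 0.0925]
ee_rot: [3.051, 0.749, 0.0]
wrist_force: [-0.6, -1.5, -3.2]
finger_gap: 0.03
gripper_force: 30.0
```

```bash
python3 - <<'E'
from station import *
from h import *
show(state())
E
```

```text
t 8.80 pos [ 0.5712 -0.3053  0.0925] yang -62.42 tilt [ 0.0001 -0.0002] F [-0.63 -1.47 -3.16] M [-0.34  0.03 -0.02] gap 0.0300 g 30.0
```

Call:
carry_out --delta_pos '[[0, 0, 0.01], [0, 0, 0.02], [0, 0, 0.02], [0, 0, 0.02], [0, 0, 0.02], [0, 0, 0.02], [0, 0, 0.02], [0, 0, 0.02], [0, 0, 0.02], [0, 0, 0.02]]' --rot '[[0, 0, 0], [0, 0, 0], [0, 0, 0], [0, 0, 0.1], [0, 0, 0.25], [0, 0, 0.4], [0, 0, 0.6], [0, 0, 0.8], [0, 0, 1], [0, 0, 1]]'

```text
clock: 9.63
eef_pos: [0.5714, -0.306, 0.0924]
ee_rot: [3.08, 0.612, 0.001]
wrist_force: [-2.9, -1.8, 5.7]
finger_gap: 0.03
gripper_force: 30.0
```

```bash
python3 - <<'E'
from station import *
from h import *
show(state())
E
```

```text
t 9.63 pos [ 0.5714 -0.306   0.0924] yang -67.51 tilt [ 0.0008 -0.0014] F [-2.91 -1.84  5.67] M [-0.41  0.46  0.11] gap 0.0300 g 30.0
```

Call:
carry_out --delta_pos '[[0, 0, -0.01], [0, 0, -0.01], [0, 0, -0.01], [0, 0, -0.01], [0, 0, -0.01], [0, 0, -0.01], [0, 0, -0.01], [0, 0, -0.01], [0, 0, -0.01], [0, 0, -0.01], [0, 0, -0.01], [0, 0, -0.01], [0, 0, -0.01], [0, 0, -0.01], [0, 0, -0.01], [0, 0, -0.01]]' --rot '[[0, 0, 0.2], [0, 0, 0.4], [0, 0, 0.6], [0, 0, 0.8], [0, 0, 1], [0, 0, 1.2], [0, 0, 1.4], [0, 0, 1.6], [0, 0, 1.8], [0, 0, 2], [0, 0, 2.2], [0, 0, 2.4], [0, 0, 2.6], [0, 0, 2.8], [0, 0, 3], [0, 0, 3]]'

```text
clock: 10.97
eef_pos: [0.5715, -0.3061, 0.0924]
ee_rot: [3.133, 0.204, 0.002]
wrist_force: [-1.3, -4.0, 5.6]
finger_gap: 0.03
gripper_force: 30.0
```

```bash
python3 - <<'E'
from station import *
from h import *
show(state())
a=snapshot("side");b=snapshot("top")
for n,d in(("side2",a),("top2",b)): np.savez(f"pics/{n}.npz",**d)
c=lambda d,x,y:cv2.resize(d["image"][y:y+120,x:x+80,::-1],(400,600),interpolation=cv2.INTER_CUBIC)
cv2.imwrite("pics/m2.png",np.hstack([c(a,278,225),c(b,340,140)]))
E
```

```text
t 10.97 pos [ 0.5715 -0.3061  0.0924] yang -82.55 tilt [ 0.0012 -0.0016] F [-1.34 -3.99  5.59] M [-0.73  0.35  0.14] gap 0.0300 g 30.0
```

View pics/m2.png

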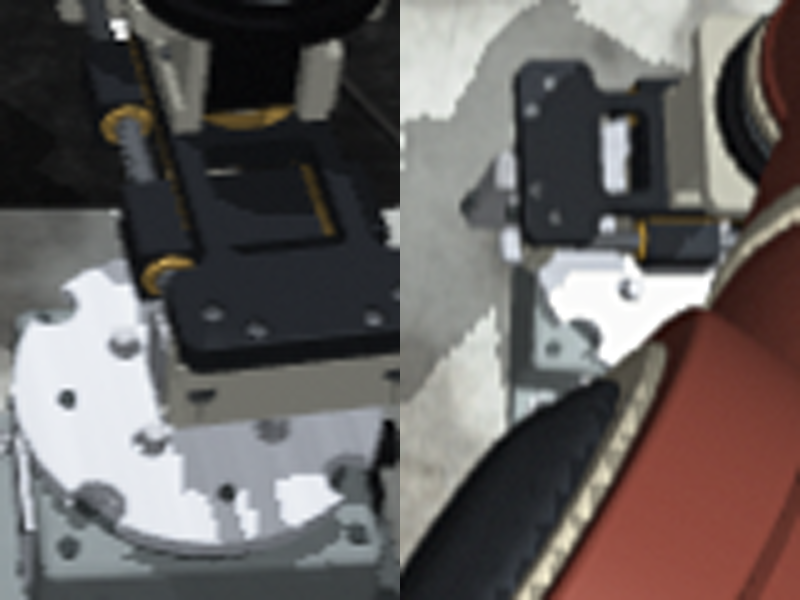

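The plate is flat, with studs visible in its holes (side crop (150, 440) and (125, 345)). The dog is just short of the stop. I'll turn the last few degrees in fine steps.

Call:
carry_out --delta_pos '[[0, 0, 0], [0, 0, 0], [0, 0, 0], [0, 0, 0], [0, 0, 0], [0, 0, 0], [0, 0, 0], [0, 0, 0]]' --rot '[[0, 0, 0.1], [0, 0, 0.2], [0, 0, 0.3], [0, 0, 0.4], [0, 0, 0.5], [0, 0, 0.6], [0, 0, 0.6], [0, 0, 0.6]]'

```text
clock: 11.73
eef_pos: [0.5715, -0.3062, 0.0924]
ee_rot: [3.138, 0.123, 0.002]
wrist_force: [-1.0, -4.9, 4.9]
finger_gap: 0.0299
gripper_force: 30.0
```

```bash
python3 - <<'E'
from station import *
from h import *
show(state())
E
```

```text
t 11.73 pos [ 0.5715 -0.3062  0.0924] yang -85.52 tilt [ 0.0012 -0.0015] F [-1.01 -4.91  4.87] M [-0.74  0.32  0.22] gap 0.0299 g 30.0
```

Call:
carry_out --delta_pos '[[0, 0, 0], [0, 0, 0], [0, 0, 0], [0, 0, 0], [0, 0, 0], [0, 0, 0]]' --rot '[[0, 0, 0.05], [0, 0, 0.1], [0, 0, 0.15], [0, 0, 0.2], [0, 0, 0.2], [0, 0, 0.2]]'

```text
clock: 12.23
eef_pos: [0.5715, -0.3062, 0.0925]
ee_rot: [3.138, 0.096, 0.002]
wrist_force: [-1.2, -4.9, 5.2]
finger_gap: 0.0301
gripper_force: 30.0
```

```bash
python3 - <<'E'
from station import *
from h import *
show(state())
E
```

```text
t 12.23 pos [ 0.5715 -0.3062  0.0925] yang -86.50 tilt [ 0.0013 -0.0017] F [-1.15 -4.94  5.21] M [-0.77  0.31  0.23] gap 0.0301 g 30.0
```

Call:
carry_out --delta_pos '[[0, 0, 0], [0, 0, 0], [0, 0, 0], [0, 0, 0], [0, 0, 0]]' --rot '[[0, 0, 0.04], [0, 0, 0.08], [0, 0, 0.12], [0, 0, 0.12], [0, 0, 0.12]]'

```text
clock: 12.65
eef_pos: [0.5715, -0.3062, 0.0924]
ee_rot: [3.139, 0.08, 0.002]
wrist_force: [-1.0, -3.6, 5.3]
finger_gap: 0.0302
gripper_force: 30.0
```

```bash
python3 - <<'E'
from station import *
from h import *
show(state())
E
```

```text
t 12.65 pos [ 0.5715 -0.3062  0.0924] yang -87.10 tilt [ 0.0013 -0.0017] F [-1.04 -3.55  5.3 ] M [-0.78  0.35  0.24] gap 0.0302 g 30.0
```

Call:
carry_out --delta_pos '[[0, 0, 0], [0, 0, 0], [0, 0, 0], [0, 0, 0], [0, 0, 0]]' --rot '[[0, 0, 0.04], [0, 0, 0.08], [0, 0, 0.12], [0, 0, 0.12], [0, 0, 0.12]]'

```text
clock: 13.07
eef_pos: [0.5714, -0.3062, 0.0924]
ee_rot: [3.139, 0.067, 0.001]
wrist_force: [-0.6, -4.2, 5.0]
finger_gap: 0.03
gripper_force: 30.2
```

```bash
python3 - <<'E'
from station import *
from h import *
show(state())
E
```

```text
t 13.07 pos [ 0.5714 -0.3062  0.0924] yang -87.57 tilt [ 0.0009 -0.0021] F [-0.57 -4.21  5.  ] M [-0.78  0.34  0.66] gap 0.0300 g 30.2
```

Mz jumped from 0.24 to 0.66 N·m, so the dog is on the stop with about 6 N. I'll ease off slightly, open the gripper and withdraw straight up.

Call:
carry_out --delta_pos '[[0, 0, -0.01], [0, 0, -0.02], [0, 0, -0.02]]' --rot '[[0, 0, -0.02], [0, 0, -0.03], [0, 0, -0.03]]'

```text
clock: 13.32
eef_pos: [0.5714, -0.3062, 0.0924]
ee_rot: [3.139, 0.07, 0.001]
wrist_force: [-1.3, -4.8, 3.5]
finger_gap: 0.0297
gripper_force: 30.1
```

Call:
carry_out --delta_pos '[[0, 0, 0], [0, 0, 0], [0, 0, 0], [0, 0, 0], [0, 0, 0], [0, 0, 0]]' --rot '[[0, 0, 0], [0, 0, 0], [0, 0, 0], [0, 0, 0], [0, 0, 0], [0, 0, 0]]' --gripper 52

```text
clock: 13.82
eef_pos: [0.5711, -0.3043, 0.0923]
ee_rot: [-3.139, -0.07, 0.001]
wrist_force: [0.1, -0.9, 0.2]
finger_gap: 0.052
gripper_force: 0.0
```

Call:
carry_out --delta_pos '[[0, 0, -0.1], [0, 0, -0.4], [0, 0, -0.9], [0, 0, -1.6], [0, 0, -2.5], [0, 0, -3.5], [0, 0, -4.5], [0, 1, -5], [0, 2, -5], [0, 3, -5], [0, 4, -5], [0, 4.5, -5], [0, 4.5, -5], [0, 4.5, -5]]' --rot '[[0, 0, 0], [0, 0, 0], [0, 0, 0], [0, 0, 0], [0, 0, 0], [0, 0, 0], [0, 0, 0], [0, 0, 0], [0, 0, 0], [0, 0, 0], [0, 0, 0], [0, 0, 0], [0, 0, 0], [0, 0, 0]]'

```text
clock: 14.98
eef_pos: [0.5767, -0.4404, 0.2428]
ee_rot: [-3.14, -0.067, -0.0]
wrist_force: [0.3, 1.1, 0.8]
finger_gap: 0.0518
gripper_force: 0.0
```

```bash
python3 - <<'E'
from station import *
from h import *
show(state())
a=snapshot("side");b=snapshot("top")
for n,d in(("side3",a),("top3",b)): np.savez(f"pics/{n}.npz",**d)
c=lambda d,x,y:cv2.resize(d["image"][y:y+120,x:x+80,::-1],(400,600),interpolation=cv2.INTER_CUBIC)
cv2.imwrite("pics/m3.png",np.hstack([c(a,278,225),c(b,340,140)]))
E
```

```text
t 14.98 pos [ 0.5767 -0.4404  0.2428] yang -87.56 tilt [0.0001 0.0007] F [0.26 1.1  0.77] M [0.07 0.   0.02] gap 0.0518 g 0.0
```

View pics/m3.png

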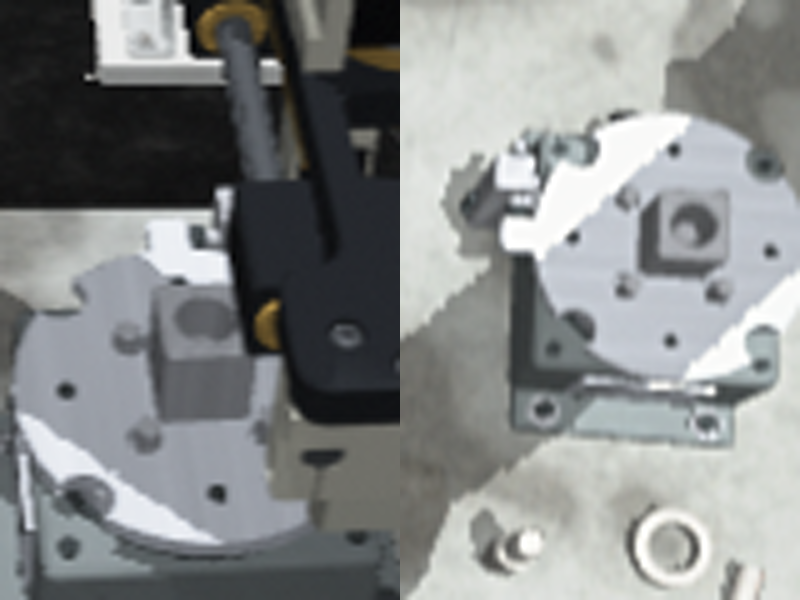

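The plate is flat on the hub with studs in its holes. The dog (top crop about (517, 235)) is against the stop screw head at (520, 200), and the shaft and ring look undisturbed. The gripper is clear, so I'm handing in.

```bash
python3 -c "
from station import *
print(job_done())"
```

```text
the job is handed in; nothing more can be done
None
```

The dial plate is home on the hub with its dog against the stop screw, released, and the job was handed in at about 15 s; no verdict came back, but in the last pictures the plate looks flat and seated, and the shaft and ring look undisturbed (the bush was not in view).

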